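# Stand each bench bottle in its own drip tray

### The job

Put the three small bottles away in their drip trays: the yellow bottle in the yellow tray, the white bottle with the red cap in the red tray, and the slim white bottle with the black cap in the white tray, each standing upright and flat on the tray's floor inside the rim. Knock no bottle over, and leave the black pipe coupling and the tape measure where they are.

Things in the scene. Friction and masses are not known exactly. Their poses are not given: they have to be found in the camera images.
- spray_mid (a point): slim white bottle with a black cap: body diameter 34 mm up to 109 mm above its underside, narrower cap above that, 130 mm high in all. Loose, upright on the bench at the start. The point lies on its axis, half-way up (65 mm above its underside); z up along the bottle. Round, so it may be gripped from any side; grip the upper part of the body, 75 to 95 mm above its underside, so that the gripper's palm stays clear of the cap.
- oil_mid (a point): yellow bottle with a black label and a black cap: body diameter 44 mm up to 101 mm above its underside, narrower cap above that, 120 mm high in all. Loose, upright on the bench at the start. The point lies on its axis, half-way up (60 mm above its underside); z up along the bottle. Round, so it may be gripped from any side; grip the upper part of the body, 75 to 95 mm above its underside, so that the gripper's palm stays clear of the cap.
- cleaner_mid (a point): white bottle with a green band and a red cap: body diameter 54 mm up to 109 mm above its underside, narrower cap above that, 130 mm high in all. Loose, upright on the bench at the start. The point lies on its axis, half-way up (65 mm above its underside); z up along the bottle. Round, so it may be gripped from any side; grip the upper part of the body, 75 to 95 mm above its underside, so that the gripper's palm stays clear of the cap.
- tray_white_floor (a point): white round drip tray, fixed to the bench, an open saucer: inner radius 29 mm, wall 3 mm thick, rim 10 mm above the bench, flat floor 3 mm above the bench. The point is the centre of the floor, on its upper face.
- tray_yellow_floor (a point): yellow round drip tray, fixed to the bench, an open saucer: inner radius 34 mm, wall 3 mm thick, rim 10 mm above the bench, flat floor 3 mm above the bench. The point is the centre of the floor, on its upper face.
- tray_red_floor (a point): red round drip tray, fixed to the bench, an open saucer: inner radius 39 mm, wall 3 mm thick, rim 10 mm above the bench, flat floor 3 mm above the bench. The point is the centre of the floor, on its upper face.
- coupling_mid (a point): bystander: black plastic pipe coupling standing on end, 54 mm in diameter and 60 mm high, loose. The point is its centre, half-way up.
- measure_mid (a point): bystander: yellow and black pocket tape measure standing on edge, 38 x 82 x 59 mm, loose. The point lies 30 mm above its underside, at about its middle; its long side runs along its own y.
Not all that is in view belongs to the job. There is more than one size of the part that bears spray_mid; the job needs the larger.

How it is judged (in metres and radians):
At the end, for the whole second after the job is handed in: Each bottle stands released and at rest in the tray of its colour: its axis within 13.5 mm of the tray's centre, its underside on the tray floor (height within 4 mm), upright within 0.08 rad (horizontal distance between spray_mid and tray_white_floor below 0.0135 m and angle between each of spray_mid, oil_mid, cleaner_mid's own z axis and vertical below 0.08 rad and height (world z) of spray_mid between 0.064 and 0.072 m and linear speed of each of spray, oil, cleaner below 0.02 m/s and horizontal distance between oil_mid and tray_yellow_floor below 0.0135 m and height (world z) of oil_mid between 0.059 and 0.067 m and horizontal distance between cleaner_mid and tray_red_floor below 0.0135 m and height (world z) of cleaner_mid between 0.064 and 0.072 m); the robot touches nothing.
It fails at once if the spray bottle is knocked over (angle between spray_mid's own z axis and vertical above 0.6 rad).
It fails at once if the oil bottle is knocked over (angle between oil_mid's own z axis and vertical above 0.6 rad).
It fails at once if the cleaner bottle is knocked over (angle between cleaner_mid's own z axis and vertical above 0.6 rad).
It fails at once if the pipe coupling is shifted (distance of coupling_mid from where it was at the start of the episode above 0.015 m).
It fails at once if the tape measure is shifted (distance of measure_mid from where it was at the start of the episode above 0.015 m).
It also fails if it takes over 93 s, if anything falls off the work surface, if the arm or the gripper's body presses on something with over 40 N, if the wrist force passes 120 N, or if a joint passes its speed limit or range.

### The arm

A 6-joint arm with a two-finger parallel gripper is mounted at the origin on the work surface; the furniture and walls round the work are solid. World frame = base frame: x ahead of the robot, y to its left, z up, the work surface at z = 0. Lengths are in m, angles in degrees, forces in N, time in s.
With the tool pointing down it reaches from about 0.4 to 0.825 m from the base axis. Payload 7 kg.
Tool frame: the origin (TCP) lies between the finger pads; the fingertips stand 19 mm ahead of it and the grasp point (between the pads) is the TCP; z points along the fingers, y is the line along which they close (so a half turn about z gives the same grasp; the last joint's range is limited). The gripper opens to 88 mm and grips with 3 to 60 N. Pads are 19 mm wide; open, the fingers measure 130 mm over their backs; the gripper's body (78 mm by 193 mm) begins 47 mm behind the grasp point.
Start: joints at [-54.654, 20.546, 0.682, 0, -70.136, -16.507], TCP at [0.218, -0.639, 0.246] pointing down, gripper open.
Joint ranges: [-176.03, 176.03], [-82.01, 121.73], [-58.28, 71.71], [-173.87, 95.51], [-174.79, -0.11], [-173.66, 173.66]. Speed limits (degrees/s): [136.94, 136.94, 172.46, 180, 180, 180].

### API

Orientations are given as [roll, pitch, yaw] about the fixed x, y, z axes, in that order (R = Rz(yaw) Ry(pitch) Rx(roll)).
In Python, from plant import get_obs, snapshot, close_job, spot_in, spot_point gives the robot as it stands.
- The arm moves only by the tool play_rows, never from a script. Its argument "plan" is a list of rows, each a list of 6 numbers: the shift along the tool's x, y, z in cm, then the turn, a rotation vector about the tool's x, y, z in degrees. A call has 1 to 20 rows; each row shifts and turns the commanded pose from where the row before left it, along the tool's axes as they then stand; what a row does not reach is not made up. A row lasts 1/12 s, in which the tool goes at most 41.7 mm and 7.16 degrees, less where a joint would pass 70% of its speed; a pose out of reach is approached as far as the arm can. A call is refused whole if a number of a shift passes 4.17 or a number of a turn 7.16, either way. A call with a gripper value outside its range is refused whole. "grip" is the finger opening in cm, from 0 to 8.76, set as the call begins (left out, the last holds). The fingers move at their own pace and stop on an object; the grip force is fixed at half the most. Time passes only in rows, so rows that do not move let the fingers close. It gives the time, the measured TCP pose, the force, the opening and the grip force at its end, in the units of the state.
- get_obs(): the state, without advancing time (a new reading comes with each control period).
- snapshot(name): name is "scene" or "top" or "wrist"; returns a dict with "frame" (420x560x3 uint8, red, green, blue), "fx", "fy", "cx", "cy" (pixels), "position" and "attitude" of the camera in the world. Camera axes: x right, y down, z forward; pixel columns grow to the right and rows downward; lengths in m; the calibration is good to about 2 mm. A picture is of the moment at which its call begins. There is no depth.
- close_job(): hands the job in; it is judged then, once.
Trained networks look in the newest picture that a camera, given by its name, has taken for a name from the list of things; names that differ only in an ending like _2 or _b are one class to them, and where a whole thing is asked for, a point or a joint stands for the part that bears it (a point fixed in the world has none). Each returns a list of dicts, best first, with "score" (0 to 1); they miss things now and then, are a little off and sometimes report something else, mostly with a low value. They report only what shows in the picture. A call takes as long as a camera call. They do not tell look-alikes from the thing itself.
- spot_in(camera, thing): "position" ([x, y, z] in m, in world coordinates, good to about 4 mm: the middle of the surface that is visible of it).
- spot_point(camera, thing): "position" ([x, y, z] in m, in world coordinates, good to about 4 mm: a listed point, or the origin of a listed thing).
The state is a dict: "clock": time; "joint_pos": joint angles; "qvel": joint speeds; "tau": joint torques, N m; "tool_pos": TCP position; "orientation": TCP orientation; "force": force on the tool from outside, world axes, zero at the start; "moment": the same for the moment, N m; "opening": finger opening in m; "gripper_force": force on a finger pad.
Only numpy, scipy, OpenCV 4.12 (cv2) and the standard library are available. Lean on these libraries where they do the work, as an engineer would, in place of code of your own. Each camera call takes 0.05 s, during which the arm holds its last target. There are 200 camera calls.

## Working session

There is one attempt and no reset: what is moved stays moved. The work goes in short steps, Python scripts to look and compute and a tool call to move; the robot and the scene stay as the last step left them, time stands still between calls to the robot, and variables do not carry over. Pictures are saved under pics/ and viewed, at most 14 in all, crops included, and the job is handed in when it is done.

Besides the shell and the picture viewer there is one more tool, called after ">>>" as name(argument=value, ...), one argument or row to a line, values as JSON. play_rows: Moves the arm, as the interface text tells. Its arguments: {"type":"object","properties":{"plan":{"type":"array","items":{"type":"array","items":{"type":"number"}}},"grip":{"type":"number"}},"required":["plan"]}

```bash
mkdir -p pics; python3 - <<'E'
from plant import *
import cv2,numpy as np
np.set_printoptions(precision=4,suppress=True)
o=get_obs();print(o['clock'],o['tool_pos'],o['orientation'],o['opening'])
for c in("scene","top"):
    s=snapshot(c);cv2.imwrite(f"pics/{c}1.png",s["frame"][:,:,::-1])
    print(c,s["fx"],s["cx"],s["cy"],s["position"],s["attitude"])
    for t in["spray_mid","oil_mid","cleaner_mid","tray_white_floor","tray_yellow_floor","tray_red_floor","coupling_mid","measure_mid"]:
        print(t,[(np.round(d["position"],4).tolist(),round(d["score"],2)) for d in spot_point(c,t)])
E
```

```text
0.0 [ 0.2178 -0.6384  0.2447] [ 179.907    -0.0098 -161.1671] 0.08760254252820537
scene 379.03457891485726 278.55464070730744 207.23301535730124 [-0.0217  0.6052  0.6621] [-134.5477    1.2152 -127.5564]
spray_mid [([0.4494, 0.2114, 0.0654], 0.56), ([0.3589, 0.0804, 0.0413], 0.54), ([0.5814, 0.2059, 0.0046], 0.46)]
oil_mid [([0.4366, 0.1019, 0.0662], 0.8)]
cleaner_mid [([0.5827, 0.1006, 0.0648], 0.9)]
tray_white_floor []
tray_yellow_floor [([0.5864, 0.3172, 0.0053], 0.6)]
tray_red_floor [([0.5774, 0.2046, 0.0068], 0.66)]
coupling_mid [([0.3473, 0.1776, 0.0296], 0.72)]
measure_mid []
top 486.96969752866124 278.7583015811722 210.7974809691444 [0.2992 0.2649 0.9225] [-169.5855   -0.8552  -88.6093]
spray_mid [([0.4465, 0.2111, 0.0647], 0.58), ([0.359, 0.0824, 0.0507], 0.46)]
oil_mid [([0.4417, 0.1003, 0.0568], 0.68)]
cleaner_mid [([0.5832, 0.102, 0.0642], 0.55)]
tray_white_floor [([0.4434, 0.3187, 0.0008], 0.9)]
tray_yellow_floor [([0.5885, 0.3174, 0.0019], 0.75)]
tray_red_floor [([0.5787, 0.2041, 0.0055], 0.73)]
coupling_mid [([0.3472, 0.1767, 0.0323], 0.59)]
measure_mid [([0.4737, 0.4132, 0.0314], 0.87)]
```

View pics/scene1.png

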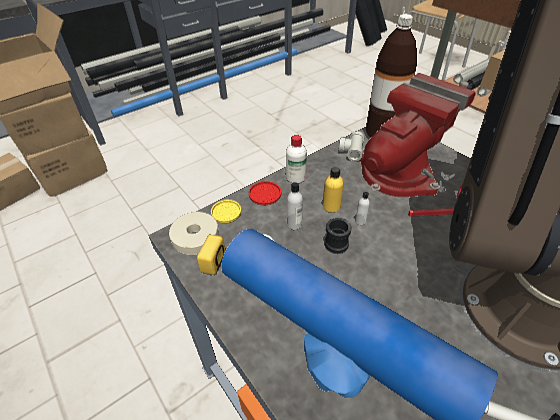

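View pics/top1.png

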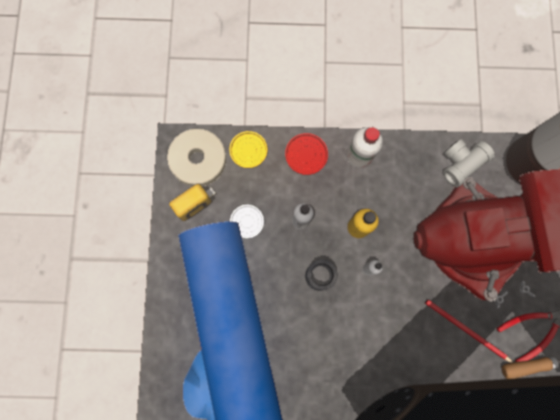

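The scene view shows the cleaner (297,160), oil (333,190), large spray (295,205), a small look-alike spray (362,208), the coupling (338,235), the red and yellow trays (265,193 and 227,211), and the tape (211,255). The white tray is hidden behind a blue cylinder. In the top view the white tray is at (247,221) with the cylinder's end next to it at (210,230), and the vise and soda bottle are at the right. I'll triangulate the obstacles next.

```bash
cat > h.py <<'E'
from plant import *
import numpy as np,cv2
from scipy.spatial.transform import Rotation as R
np.set_printoptions(precision=4,suppress=True)
def ray(s,u,v):
    d=R.from_euler('xyz',s["attitude"],degrees=True).apply([(u-s["cx"])/s["fx"],(v-s["cy"])/s["fy"],1])
    return np.array(s["position"]),d/np.linalg.norm(d)
def tri(s1,p1,s2,p2):
    a,d=ray(s1,*p1);b,e=ray(s2,*p2)
    t=np.linalg.lstsq(np.c_[d,-e],b-a,rcond=None)[0]
    P,Q=a+t[0]*d,b+t[1]*e
    return (P+Q)/2,np.linalg.norm(P-Q)
def onz(s,p,z):
    a,d=ray(s,*p);return a+d*(z-a[2])/d[2]
def proj(s,X):
    c=R.from_euler('xyz',s["attitude"],degrees=True).inv().apply(np.array(X)-s["position"])
    return np.array([s["cx"]+s["fx"]*c[0]/c[2],s["cy"]+s["fy"]*c[1]/c[2]])
E
python3 - <<'E'
from h import *
a=snapshot("scene");b=snapshot("top")
for n,p,q in[("cyl end mid",(240,250),(210,232)),("cyl axis far",(470,395),(250,400)),("vise nose",(370,165),(418,237)),("vise jaw",(400,100),(525,210)),("oil cap",(335,172),(370,216)),("spray cap",(294,188),(306,208)),("clean cap",(297,141),(372,135)),("blue base",(335,370),(200,385))]:
    print(n,*tri(a,p,b,q))
for z in(0,.1,.2,.3):
    print(z,"cyl corners",[onz(b,p,z)[:2] for p in[(181,236),(238,224),(280,420),(215,420)]])
s=snapshot("wrist");cv2.imwrite("pics/w1.png",s["frame"][:,:,::-1]);print(s["position"],s["attitude"])
# bottle axes from mid caps, floor points of trays
for n,p in[("white",(247,221)),("yellow",(248,150)),("red",(307,155))]:print(n,onz(b,p,.008))
E
```

```text
cyl end mid [0.4174 0.3789 0.0635] 0.004945776212114926
cyl axis far [0.0501 0.2749 0.0267] 0.15848304207257413
vise nose [0.4102 0.0193 0.1075] 0.0009775908299748802
vise jaw [ 0.4443 -0.1044  0.2165] 0.011145868062661953
oil cap [0.4438 0.0999 0.1067] 0.00208668787994594
spray cap [0.4548 0.2106 0.1117] 0.0007197713957779263
clean cap [0.5855 0.0964 0.1148] 0.0026602487124655957
blue base [0.1429 0.3834 0.0128] 0.01330646101517342
0 cyl corners [array([0.4153, 0.44  ]), array([0.4413, 0.3326]), array([0.0894, 0.2438]), array([0.087 , 0.3596])]
0.1 cyl corners [array([0.4027, 0.421 ]), array([0.4259, 0.3252]), array([0.1122, 0.2461]), array([0.11  , 0.3493])]
0.2 cyl corners [array([0.3901, 0.402 ]), array([0.4105, 0.3179]), array([0.1349, 0.2483]), array([0.133 , 0.3391])]
0.3 cyl corners [array([0.3775, 0.383 ]), array([0.3951, 0.3106]), array([0.1577, 0.2506]), array([0.156 , 0.3288])]
[ 0.1562 -0.6594  0.3847] [165.9299   0.0038 108.8226]
white [0.4462 0.3152 0.008 ]
yellow [0.5866 0.3183 0.008 ]
red [0.5798 0.2029 0.008 ]
```

View pics/w1.png

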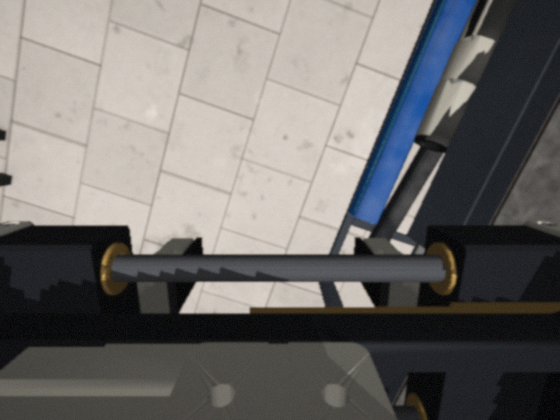

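The wrist view shows only floor, so it's no help yet. I'll fit the blue cylinder from its silhouette edges.

```bash
python3 - <<'E'
from h import *
from scipy.optimize import least_squares
a=snapshot("scene");b=snapshot("top")
def edges(s,pts,mask):pass
# refine the edges by colour
for n,s in(("a",a),("b",b)):
    h=cv2.cvtColor(s["frame"],cv2.COLOR_RGB2HSV);m=cv2.inRange(h,(100,120,50),(118,255,255))
    k,l,st,_=cv2.connectedComponentsWithStats(m);i=1+np.argmax(st[1:,4]);print(n,st[i])
    m=(l==i)
    if n=="a":
        cols=[270,300,380,420,460];A=[[(c,np.where(m[:,c])[0].min()) for c in cols],[(c,np.where(m[:,c])[0].max()) for c in [240,260,280,400,430,460]]]
    else:
        rows=[250,280,310,330,345];B=[[(np.where(m[r])[0].min(),r) for r in rows],[(np.where(m[r])[0].max(),r) for r in rows+[380,410]]]
print(A,B)
obs=[(a,p,+1) for p in A[0]]+[(a,p,-1) for p in A[1]]+[(b,p,+1) for p in B[0]]+[(b,p,-1) for p in B[1]]
rays=[ray(s,*p)+(sg,) for s,p,sg in obs]
def f(x):
    # axis point at x=0.4: (0.4,x0,x1) ; dir (-1,x2,x3); r=x4
    P=np.array([.4,x[0],x[1]]);d=np.array([-1,x[2],x[3]]);d/=np.linalg.norm(d)
    return [abs((P-o)@np.cross(d,e)/np.linalg.norm(np.cross(d,e)))-x[4] for o,e,_ in rays]
for z in(.05,.15,.3):
    r=least_squares(f,[.37,z,-.2,0,.05]);print(r.x,r.cost**.5)
x=r.x
for t in(.43,.42,.41,.4,.39,.38,.37,.36,.35):
    P=np.array([t,x[0]+(.4-t)*x[2],x[1]+(.4-t)*x[3]]);print(P,proj(a,P),proj(b,P))
P=np.array([.1,x[0]+.3*x[2],x[1]+.3*x[3]]);print(P,proj(a,P),proj(b,P))
E
```

```text
a [  221   229   277   191 21032]
b [  180   222   102   198 13601]
[[(270, np.int64(239)), (300, np.int64(257)), (380, np.int64(304)), (420, np.int64(327)), (460, np.int64(350))], [(240, np.int64(284)), (260, np.int64(298)), (280, np.int64(312)), (400, np.int64(395)), (430, np.int64(415)), (460, np.int64(419))]] [[(np.int64(182), 250), (np.int64(188), 280), (np.int64(194), 310), (np.int64(198), 330), (np.int64(201), 345)], [(np.int64(243), 250), (np.int64(249), 280), (np.int64(256), 310), (np.int64(261), 330), (np.int64(264), 345), (np.int64(272), 380), (np.int64(279), 410)]]
[ 0.3766  0.0556 -0.2691  0.0121  0.0519] 0.01167656531173226
[ 0.3766  0.0556 -0.2691  0.0121  0.0519] 0.011676565311732348
[ 0.3548  0.1392 -0.1269  0.2398  0.0549] 0.1046170917006301
[0.43   0.3586 0.132 ] [243.1655 218.7232] [216.4552 217.9679]
[0.42   0.3574 0.1344] [246.4988 220.4983] [216.7792 223.7759]
[0.41   0.3561 0.1368] [249.8959 222.3073] [217.1066 229.645 ]
[0.4    0.3548 0.1392] [253.3584 224.1512] [217.4375 235.576 ]
[0.39   0.3536 0.1416] [256.8882 226.031 ] [217.7719 241.5699]
[0.38   0.3523 0.144 ] [260.4875 227.9477] [218.1098 247.6277]
[0.37   0.351  0.1464] [264.1582 229.9024] [218.4514 253.7505]
[0.36   0.3498 0.1488] [267.9024 231.8963] [218.7966 259.9394]
[0.35   0.3485 0.1512] [271.7225 233.9306] [219.1456 266.1953]
[0.1    0.3168 0.2112] [400.8815 302.7114] [229.2928 448.0867]
```

>>> play_rows(
  plan=[
    [0,0,-4,0,0,0],
    [0,0,-4,0,0,0],
    [0,0,-4,0,0,0],
    [0,0,-4,0,0,3.77],
    [0,0,-4,0,0,3.77],
    [0,0,-4,0,0,3.77],
    [0,0,-1,0,0,3.77],
    [0,0,0,0,0,3.77],
    [-2.5,2.5,0,0,0,0],
    [-2.5,2.5,0,0,0,0],
    [-2.5,2.5,0,0,0,0],
    [-2.5,2.5,0,0,0,0],
    [-2.5,2.5,0,0,0,0],
    [-2.5,2.5,0,0,0,0],
    [-2.5,2.5,0,0,0,0],
    [-2.5,2.5,0,0,0,0],
    [-2.5,2.5,0,0,0,0],
    [-2.5,2.5,0,0,0,0],
    [-1,3,0,0,0,0],
    [-1,3,0,0,0,0],
  ],
)

```text
clock: 2.82
tool_pos: [0.4891, -0.3274, 0.4947]
orientation: [180.0, -0.1, -180.0]
force: [0.2, -0.7, 0.0]
opening: 0.0879
gripper_force: 0.0
```

>>> play_rows(
  plan=[
    [0,4,0,0,0,0],
    [0,4,0,0,0,0],
    [0,4,0,0,0,0],
    [0,4,0,0,0,0],
    [0,4,0,0,0,0],
    [0,4,0,0,0,0],
    [0,4,0,0,0,0],
    [0,4,0,0,0,0],
    [0,4,0,0,0,0],
    [0,4,0,0,0,0],
    [0,4,0,0,0,0],
    [0,4,0,0,0,0],
    [0,4,0,0,0,0],
    [0,1.5,0,0,0,0],
    [0,0,0,0,0,0],
    [0,0,0,0,0,0],
    [0,0,0,0,0,0],
  ],
)

```text
clock: 4.23
tool_pos: [0.4881, 0.2057, 0.4957]
orientation: [-180.0, 0.0, 180.0]
force: [0.5, -0.2, 0.2]
opening: 0.0879
gripper_force: 0.0
```

```bash
python3 - <<'E'
from h import *
o=get_obs();print(o['clock'],o['tool_pos'],o['orientation'],o['joint_pos'])
s=snapshot("wrist");cv2.imwrite("pics/w2.png",s["frame"][:,:,::-1]);print(s["position"],s["attitude"],s["fx"])
for t in["spray_mid","oil_mid","cleaner_mid","tray_white_floor","tray_yellow_floor","tray_red_floor","coupling_mid","measure_mid"]:
    print(t,[(np.round(d["position"],4).tolist(),round(d["score"],2),proj(s,d["position"]).round()) for d in spot_point("wrist",t)])
E
```

```text
4.2333 [0.4881 0.2057 0.4957] [-179.9922    0.0116  179.9931] [  44.0914    3.1815   10.0266    0.0138  -96.8423 -134.0967]
[0.4228 0.2061 0.6349] [165.914    0.0117  89.9785] 289.12028043865286
spray_mid [([0.4443, 0.2148, 0.0651], 0.83, array([283., 150.])), ([0.3605, 0.0795, 0.0478], 0.47, array([212., 105.]))]
oil_mid [([0.4401, 0.1016, 0.057], 0.9, array([225., 147.]))]
cleaner_mid [([0.5843, 0.0985, 0.0629], 0.88, array([226., 219.])), ([0.4466, 0.2101, 0.0696], 0.41, array([280., 151.]))]
tray_white_floor [([0.4442, 0.3141, 0.0045], 0.76, array([329., 148.]))]
tray_yellow_floor [([0.5862, 0.325, 0.0001], 0.96, array([331., 212.])), ([0.4492, 0.213, 0.0684], 0.46, array([282., 152.]))]
tray_red_floor [([0.5811, 0.2025, 0.0061], 0.67, array([276., 211.]))]
coupling_mid [([0.3446, 0.1752, 0.0331], 0.9, array([262.,  97.])), ([0.4774, 0.4117, 0.0282], 0.6, array([377., 165.]))]
measure_mid []
```

View pics/w2.png

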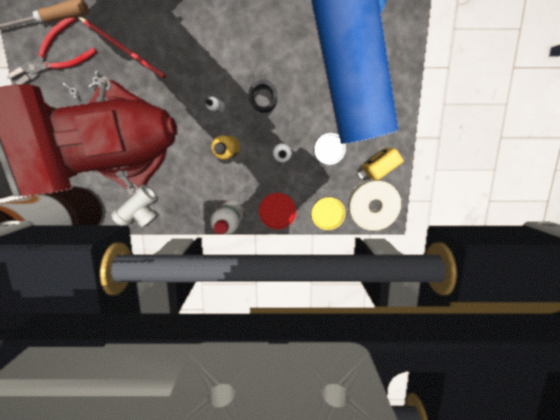

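The picture agrees with the detections: spray (283,152), oil (225,147), cleaner (226,219), trays white (329,149), yellow (328,213) and red (277,210). The decoy is at (212,102) and the coupling at (262,97). I'll grasp the spray bottle first.

>>> play_rows(
  plan=[
    [2,0.3,4,0,0,0],
    [2.1,0.3,4,0,0,0],
    [0,0,4,0,0,0],
    [0,0,4,0,0,0],
    [0,0,4,0,0,0],
    [0,0,4,0,0,0],
    [0,0,3,0,0,0],
    [0,0,3,0,0,0],
    [0,0,2.5,0,0,0],
    [0,0,2,0,0,0],
    [0,0,2,0,0,0],
    [0,0,2,0,0,0],
    [0,0,1,0,0,0],
    [0,0,1,0,0,0],
    [0,0,1,0,0,0],
    [0,0,0.7,0,0,0],
    [0,0,0,0,0,0],
    [0,0,0,0,0,0],
    [0,0,0,0,0,0],
  ],
)

```text
clock: 6.27
tool_pos: [0.4506, 0.212, 0.0802]
orientation: [180.0, 0.0, 180.0]
force: [1.2, 0.3, -0.5]
opening: 0.0876
gripper_force: 0.0
```

```bash
python3 - <<'E'
from h import *
b=snapshot("top");h=cv2.cvtColor(b["frame"],cv2.COLOR_RGB2HSV)
for n,lo,hi,(x,y,w,hh) in[("red",(0,150,80),(8,255,255),(280,125,55,60)),("yellow",(22,120,80),(35,255,255),(222,125,55,50)),("white",(0,0,170),(180,60,255),(225,198,45,48))]:
    m=np.zeros(h.shape[:2],np.uint8);m[y:y+hh,x:x+w]=cv2.inRange(h[y:y+hh,x:x+w],lo,hi)
    c=max(cv2.findContours(m,0,1)[0],key=cv2.contourArea);c=cv2.convexHull(c);e=cv2.fitEllipse(c);print(n,e,onz(b,e[0],.008))
for t in["spray_mid","oil_mid","cleaner_mid"]:
  print(t,[(np.round(d["position"],4).tolist(),round(d["score"],2)) for d in spot_point("top",t)])
s=snapshot("wrist");cv2.imwrite("pics/w3.png",s["frame"][:,:,::-1])
E
```

```text
Traceback (most recent call last):
ValueError: max() iterable argument is empty
```

>>> play_rows(
  plan=[
    [0.2,0,-1,0,0,0],
    [0,0,-0.2,0,0,0],
    [0,0,0,0,0,0],
  ],
)

```text
clock: 6.57
tool_pos: [0.4488, 0.2123, 0.0931]
orientation: [179.9, 0.1, -180.0]
force: [-0.3, -0.2, -0.3]
opening: 0.0877
gripper_force: 0.0
```

```bash
python3 - <<'E'
from h import *
b=snapshot("top");f=cv2.imread("pics/top1.png");h=cv2.cvtColor(f,cv2.COLOR_BGR2HSV)
for n,lo,hi,(x,y,w,hh) in[("red",(0,130,60),(10,255,255),(280,125,55,60)),("yellow",(20,120,80),(35,255,255),(222,125,55,50)),("white",(0,0,150),(180,60,255),(225,198,45,48))]:
    m=np.zeros(h.shape[:2],np.uint8);m[y:y+hh,x:x+w]=cv2.inRange(h[y:y+hh,x:x+w],lo,hi)
    c=max(cv2.findContours(m,0,1)[0],key=cv2.contourArea);c=cv2.convexHull(c);e=cv2.fitEllipse(c);print(n,e,onz(b,e[0],.008))
print(get_obs()['tool_pos'])
s=snapshot("wrist");cv2.imwrite("pics/w3.png",s["frame"][:,:,::-1])
E
```

```text
red ((306.1321105957031, 153.7501678466797), (41.17879104614258, 42.6468505859375), 104.75254821777344) [0.5823 0.2046 0.008 ]
yellow ((248.00999450683594, 149.1702880859375), (37.031490325927734, 38.34653091430664), 89.44711303710938) [0.5883 0.3183 0.008 ]
white ((246.50152587890625, 220.773681640625), (33.94634246826172, 34.834259033203125), 123.39007568359375) [0.4466 0.3161 0.008 ]
[0.4486 0.2121 0.0926]
```

View pics/w3.png

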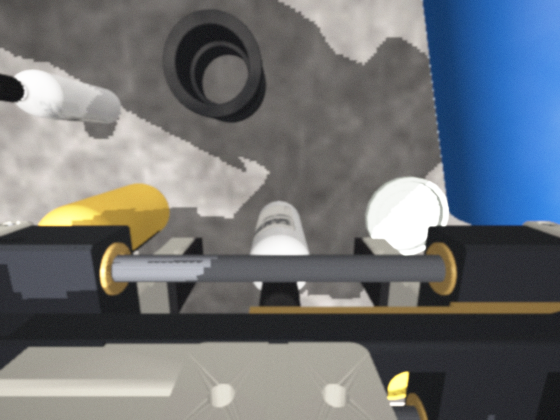

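The slim bottle stands centred between the fingers (280,240), with the white tray at (408,215). Closing now.

>>> play_rows(
  grip=2,
  plan=[
    [0,0,0,0,0,0],
    [0,0,0,0,0,0],
    [0,0,0,0,0,0],
    [0,0,0,0,0,0],
    [0,0,0,0,0,0],
    [0,0,0,0,0,0],
    [0,0,0,0,0,0],
    [0,0,0,0,0,0],
    [0,0,0,0,0,0],
    [0,0,0,0,0,0],
  ],
)

```text
clock: 7.5
tool_pos: [0.4481, 0.2117, 0.0915]
orientation: [-180.0, -0.0, 180.0]
force: [0.9, 0.2, -0.1]
opening: 0.0335
gripper_force: 30.0
```

>>> play_rows(
  plan=[
    [0,0,-1,0,0,0],
    [0,0,-2,0,0,0],
    [0,0,-2,0,0,0],
    [0,0,0,0,0,0],
    [0,1,0,0,0,0],
    [0,2,0,0,0,0],
    [0,2,0,0,0,0],
    [0,2,0,0,0,0],
    [0,2,0,0,0,0],
    [0.2,1.4,0,0,0,0],
    [0,0,0,0,0,0],
    [0,0,0,0,0,0],
    [0,0,0,0,0,0],
  ],
)

```text
clock: 8.58
tool_pos: [0.4457, 0.3153, 0.1411]
orientation: [-180.0, -0.1, -180.0]
force: [0.2, -0.3, -1.1]
opening: 0.0333
gripper_force: 30.0
```

```bash
python3 - <<'E'
from h import *
print(get_obs()['tool_pos'],get_obs()['force'],get_obs()['opening'])
s=snapshot("top");cv2.imwrite("pics/t4.png",cv2.resize(s["frame"][100:300,130:400,::-1],None,fx=2.5,fy=2.5))
for t in["spray_mid","tray_white_floor"]:
  for c in("top","wrist","scene"):
    snapshot(c);print(t,c,[(np.round(d["position"],4).tolist(),round(d["score"],2)) for d in spot_point(c,t)])
s=snapshot("wrist");cv2.imwrite("pics/w4.png",s["frame"][:,:,::-1])
E
```

```text
[0.4457 0.3153 0.1411] [ 0.2118 -0.327  -1.1155] 0.03331096179770546
spray_mid top [([0.3576, 0.0827, 0.0485], 0.55), ([0.4466, 0.3174, 0.1175], 0.48)]
spray_mid wrist [([0.446, 0.3159, 0.1196], 0.71)]
spray_mid scene [([0.4458, 0.3138, 0.1158], 0.82), ([0.3604, 0.0826, 0.0452], 0.52)]
tray_white_floor top [([0.4464, 0.3167, 0.0008], 0.61)]
tray_white_floor wrist [([0.4435, 0.3142, 0.0011], 0.58), ([0.4445, 0.3171, 0.1202], 0.19)]
tray_white_floor scene [([0.4782, 0.4138, 0.0278], 0.26)]
```

View pics/w4.png

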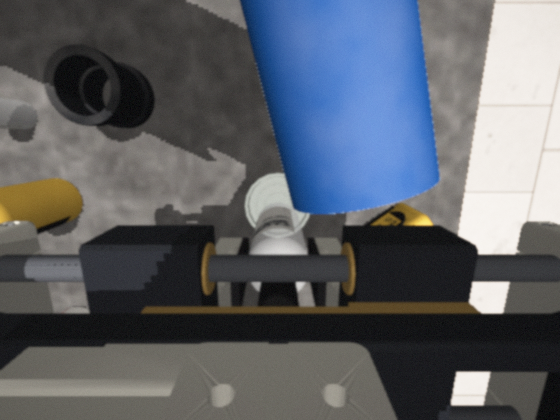

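The bottle hangs over the white tray (280,205), and spot_point agrees within 2 mm. I'll lower and release.

>>> play_rows(
  plan=[
    [0,0,1,0,0,0],
    [0,0,1,0,0,0],
    [0,0,1,0,0,0],
    [0,0,0.8,0,0,0],
    [0,0,0.5,0,0,0],
    [0,0,0.3,0,0,0],
    [0,0,0,0,0,0],
    [0,0,0,0,0,0],
    [0,0,0,0,0,0],
  ],
)

```text
clock: 10.03
tool_pos: [0.4463, 0.3158, 0.0956]
orientation: [180.0, 0.0, 180.0]
force: [0.0, -0.1, -0.4]
opening: 0.0334
gripper_force: 30.0
```

>>> play_rows(
  grip=6,
  plan=[
    [0,0,0,0,0,0],
    [0,0,0,0,0,0],
    [0,0,0,0,0,0],
    [0,0,0,0,0,0],
    [0,0,0,0,0,0],
    [0,0,0,0,0,0],
    [0,0,-1,0,0,0],
    [0,0,-2,0,0,0],
    [0,0,-3,0,0,0],
    [0,0,-4,0,0,0],
    [0,0,-4,0,0,0],
    [0,0,0,0,0,0],
    [0,0,0,0,0,0],
  ],
)

```text
clock: 11.12
tool_pos: [0.4471, 0.3167, 0.2393]
orientation: [179.7, 0.2, 180.0]
force: [-0.4, -0.2, -1.1]
opening: 0.0598
gripper_force: 0.0
```

```bash
python3 - <<'E'
from h import *
print(get_obs()['tool_pos'],get_obs()['joint_pos'])
for t in["spray_mid","tray_white_floor","cleaner_mid","oil_mid"]:
  for c in("top","wrist","scene"):
    snapshot(c);print(t,c,[(np.round(d["position"],4).tolist(),round(d["score"],2)) for d in spot_point(c,t)])
E
```

```text
[0.4471 0.3167 0.2393] [  55.8199    8.6418  -16.2728    0.0248  -64.7178 -145.8332]
spray_mid top [([0.4479, 0.32, 0.0689], 0.75), ([0.3609, 0.0833, 0.049], 0.6)]
spray_mid wrist [([0.4479, 0.3172, 0.0707], 0.83)]
spray_mid scene [([0.4432, 0.3191, 0.0673], 0.78), ([0.3591, 0.0815, 0.045], 0.69), ([0.5799, 0.1043, 0.0648], 0.56)]
tray_white_floor top [([0.4433, 0.3181, 0.005], 0.59)]
tray_white_floor wrist [([0.444, 0.316, 0.0011], 0.83)]
tray_white_floor scene []
cleaner_mid top [([0.581, 0.0987, 0.0641], 0.72), ([0.5757, 0.2046, 0.0034], 0.54)]
cleaner_mid wrist []
cleaner_mid scene [([0.5799, 0.1008, 0.0688], 0.55)]
oil_mid top [([0.4437, 0.0998, 0.0576], 0.91)]
oil_mid wrist [([0.4401, 0.1021, 0.0593], 0.88)]
oil_mid scene [([0.439, 0.1013, 0.0635], 0.61)]
```

The spray bottle is upright in the white tray, within 3 mm of centre. Next is the cleaner.

>>> play_rows(
  grip=8.7,
  plan=[
    [-1.93,-3.09,0,0,0,0],
    [-1.93,-3.09,0,0,0,0],
    [-1.93,-3.09,0,0,0,0],
    [-1.93,-3.09,0,0,0,0],
    [-1.93,-3.09,0,0,0,0],
    [-1.93,-3.09,0,0,0,0],
    [-1.93,-3.09,0,0,0,0],
    [0,0,0,0,0,0],
    [0,0,0,0,0,0],
    [0,0,2,0,0,0],
    [0,0,2,0,0,0],
    [0,0,0,0,0,0],
  ],
)

```text
clock: 13.32
tool_pos: [0.5788, 0.0995, 0.1919]
orientation: [-179.9, -0.3, 180.0]
force: [-0.9, -0.5, -1.2]
opening: 0.087
gripper_force: 0.0
```

```bash
python3 - <<'E'
from h import *
print(get_obs()['tool_pos'],get_obs()['joint_pos'],get_obs()['opening'])
for c in("top","wrist","scene"):
    snapshot(c);print(c,[(np.round(d["position"],4).tolist(),round(d["score"],2)) for d in spot_point(c,"cleaner_mid")])
E
```

```text
[0.5788 0.0995 0.1919] [  28.7556   14.865   -14.7393   -0.0997  -60.7122 -118.7246] 0.08699213182280506
top []
wrist []
scene [([0.5815, 0.1009, 0.0666], 0.66)]
```

>>> play_rows(
  plan=[
    [-0.2,0.1,2,0,0,0],
    [-0.1,0,2,0,0,0],
    [0,0,2,0,0,0],
    [0,0,1.5,0,0,0],
    [0,0,1,0,0,0],
    [0,0,0.7,0,0,0],
    [0,0,0,0,0,0],
    [0,0,0,0,0,0],
    [0,0,0,0,0,0],
  ],
)

```text
clock: 14.37
tool_pos: [0.585, 0.1007, 0.1047]
orientation: [180.0, 0.1, -180.0]
force: [-0.4, -1.4, 0.8]
opening: 0.0868
gripper_force: 0.0
```

>>> play_rows(
  plan=[
    [0.2,0,0.6,0,0,0],
    [0,0,0.6,0,0,0],
    [0,0,0,0,0,0],
    [0,0,0,0,0,0],
    [0,0,0,0,0,0],
  ],
)

```text
clock: 14.78
tool_pos: [0.5823, 0.1004, 0.0916]
orientation: [-180.0, -0.0, 180.0]
force: [-0.1, 0.0, 0.1]
opening: 0.087
gripper_force: 0.0
```

>>> play_rows(
  grip=4,
  plan=[
    [0,0,0,0,0,0],
    [0,0,0,0,0,0],
    [0,0,0,0,0,0],
    [0,0,0,0,0,0],
    [0,0,0,0,0,0],
    [0,0,0,0,0,0],
    [0,0,0,0,0,0],
    [0,0,0,0,0,0],
  ],
)

```text
clock: 15.45
tool_pos: [0.5823, 0.1003, 0.0916]
orientation: [-180.0, 0.0, 180.0]
force: [0.3, -0.6, 0.3]
opening: 0.0536
gripper_force: 30.0
```

Gripped (53.6 mm opening). Lift and carry to the red tray at (0.581, 0.204).

>>> play_rows(
  plan=[
    [0,0,-1,0,0,0],
    [0,0,-2,0,0,0],
    [0,0,-2,0,0,0],
    [0,0,0,0,0,0],
    [0,1,0,0,0,0],
    [0,2,0,0,0,0],
    [0,2,0,0,0,0],
    [0,2,0,0,0,0],
    [0,2,0,0,0,0],
    [0.1,1.4,0,0,0,0],
    [0,0,0,0,0,0],
    [0,0,0,0,0,0],
    [0,0,0,0,0,0],
    [0,0,0,0,0,0],
  ],
)

```text
clock: 16.62
tool_pos: [0.581, 0.2036, 0.1413]
orientation: [-180.0, -0.0, 180.0]
force: [0.3, -0.4, -3.0]
opening: 0.0537
gripper_force: 30.0
```

```bash
python3 - <<'E'
from h import *
print(get_obs()['tool_pos'],get_obs()['force'],get_obs()['opening'])
for c in("top","wrist","scene"):
    s=snapshot(c)
    for t in["cleaner_mid","tray_red_floor"]:print(t,c,[(np.round(d["position"],4).tolist(),round(d["score"],2)) for d in spot_point(c,t)])
cv2.imwrite("pics/s5.png",cv2.resize(s["frame"][110:260,190:390,::-1],None,fx=3,fy=3))
E
```

```text
[0.581  0.2036 0.1413] [ 0.2589 -0.4159 -3.0361] 0.053685330368150194
cleaner_mid top [([0.5807, 0.2025, 0.1131], 0.63)]
tray_red_floor top [([0.5824, 0.2053, 0.1129], 0.69)]
cleaner_mid wrist []
tray_red_floor wrist []
cleaner_mid scene [([0.5791, 0.2052, 0.1155], 0.87)]
tray_red_floor scene [([0.5788, 0.2059, 0.0057], 0.75)]
```

View pics/s5.png

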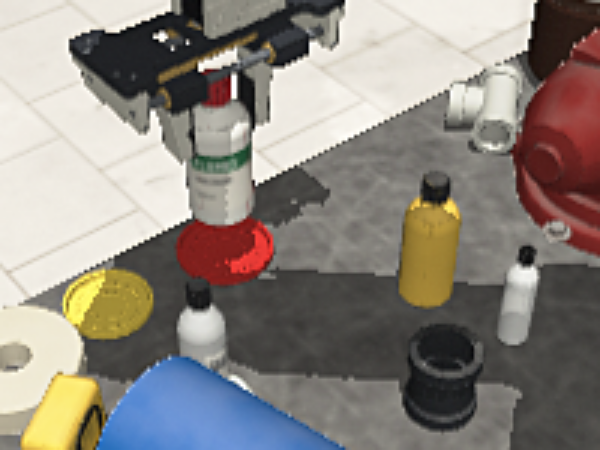

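The cleaner hangs over the red tray (crop 225,245) and the spray stands in the white tray (200,330). Lower 4.6 cm and release.

>>> play_rows(
  plan=[
    [0,0,1,0,0,0],
    [0,0,1,0,0,0],
    [0,0,1,0,0,0],
    [0,0,0.8,0,0,0],
    [0,0,0.5,0,0,0],
    [0,0,0.3,0,0,0],
    [0,0,0,0,0,0],
    [0,0,0,0,0,0],
    [0,0,0,0,0,0],
  ],
)

```text
clock: 17.82
tool_pos: [0.5814, 0.2045, 0.0956]
orientation: [180.0, 0.0, 180.0]
force: [-0.4, -0.0, -2.5]
opening: 0.0538
gripper_force: 30.0
```

>>> play_rows(
  grip=8,
  plan=[
    [0,0,0,0,0,0],
    [0,0,0,0,0,0],
    [0,0,0,0,0,0],
    [0,0,0,0,0,0],
    [0,0,0,0,0,0],
    [0,0,0,0,0,0],
    [0,0,-1,0,0,0],
    [0,0,-2,0,0,0],
    [0,0,-3,0,0,0],
    [0,0,-4,0,0,0],
    [0,0,-4,0,0,0],
    [0,0,-4,0,0,0],
    [0,0,0,0,0,0],
    [0,0,0,0,0,0],
  ],
)

```text
clock: 18.98
tool_pos: [0.5823, 0.2049, 0.2799]
orientation: [179.8, 0.3, 180.0]
force: [-0.1, 0.2, -0.7]
opening: 0.0799
gripper_force: 0.0
```

>>> play_rows(
  grip=8.7,
  plan=[
    [2.84,-2.08,0,0,0,0],
    [2.84,-2.08,0,0,0,0],
    [2.84,-2.08,0,0,0,0],
    [2.84,-2.08,0,0,0,0],
    [2.84,-2.08,0,0,0,0],
    [0,0,0,0,0,-7],
    [0,0,0,0,0,-7],
    [0,0,0,0,0,-7],
    [0,0,0,0,0,-7],
    [0,0,0,0,0,-7],
    [0,0,0,0,0,-7],
    [0,0,0,0,0,-7],
    [0,0,0,0,0,-7],
    [0,0,0,0,0,-7],
    [0,0,0,0,0,0],
    [0,0,0,0,0,0],
  ],
)

```text
clock: 20.32
tool_pos: [0.4389, 0.1002, 0.2752]
orientation: [180.0, -0.0, -117.2]
force: [0.0, 0.7, -1.1]
opening: 0.0872
gripper_force: 0.0
```

```bash
python3 - <<'E'
from h import *
o=get_obs();print(o['tool_pos'],o['orientation'],o['joint_pos'])
for c in("top","wrist","scene"):
    s=snapshot(c)
    for t in["oil_mid","cleaner_mid","tray_red_floor"]:print(t,c,[(np.round(d["position"],4).tolist(),round(d["score"],2)) for d in spot_point(c,t)])
r=R.from_euler('xyz',o['orientation'],degrees=True)
print("to oil, tool cm",100*r.inv().apply(np.array([.4405,.101,.092])-o['tool_pos']))
E
```

```text
[0.4389 0.1002 0.2752] [ 179.9685   -0.0445 -117.2357] [ 38.0646  -2.4192 -23.3405  -0.0107 -69.1323 -65.2965]
oil_mid top []
cleaner_mid top [([0.58, 0.2053, 0.0706], 0.78)]
tray_red_floor top [([0.577, 0.2054, 0.0027], 0.45)]
oil_mid wrist [([0.4401, 0.1032, 0.0581], 0.65)]
cleaner_mid wrist [([0.3473, 0.1757, 0.0352], 0.73), ([0.5851, 0.2034, 0.0651], 0.61)]
tray_red_floor wrist [([0.4389, 0.1047, 0.0565], 0.33)]
oil_mid scene [([0.4405, 0.1016, 0.0664], 0.76)]
cleaner_mid scene [([0.5797, 0.2053, 0.0678], 0.77)]
tray_red_floor scene [([0.5803, 0.2075, 0.0087], 0.84)]
to oil, tool cm [-0.163  -0.1153 18.3242]
```

>>> play_rows(
  plan=[
    [-0.15,-0.1,3,0,0,0],
    [0,0,3,0,0,0],
    [0,0,3,0,0,0],
    [0,0,2.5,0,0,0],
    [0,0,2,0,0,0],
    [0,0,1.5,0,0,0],
    [0,0,1,0,0,0],
    [0,0,0.5,0,0,0],
    [0,0,0.5,0,0,0],
    [0,0,0,0,0,0],
    [0,0,0,0,0,0],
    [0,0,0,0,0,0],
  ],
)

```text
clock: 21.92
tool_pos: [0.4412, 0.1015, 0.1062]
orientation: [-180.0, 0.1, -117.0]
force: [0.2, -0.1, 0.1]
opening: 0.0871
gripper_force: 0.0
```

```bash
python3 - <<'E'
from h import *
o=get_obs();r=R.from_euler('xyz',o['orientation'],degrees=True)
print(o['tool_pos'],"to oil, tool cm",100*r.inv().apply(np.array([.4405,.1015,.091])-o['tool_pos']))
E
```

```text
[0.4412 0.1015 0.1062] to oil, tool cm [0.0355 0.0666 1.5215]
```

>>> play_rows(
  plan=[
    [0,0,0.8,0,0,0],
    [0,0,0.7,0,0,0],
    [0,0,0,0,0,0],
    [0,0,0,0,0,0],
    [0,0,0,0,0,0],
  ],
)

```text
clock: 22.33
tool_pos: [0.4408, 0.1012, 0.0905]
orientation: [180.0, -0.0, -117.0]
force: [-1.0, -0.9, -0.2]
opening: 0.0871
gripper_force: 0.0
```

>>> play_rows(
  grip=3,
  plan=[
    [0,0,0,0,0,0],
    [0,0,0,0,0,0],
    [0,0,0,0,0,0],
    [0,0,0,0,0,0],
    [0,0,0,0,0,0],
    [0,0,0,0,0,0],
    [0,0,0,0,0,0],
    [0,0,0,0,0,0],
    [0,0,0,0,0,0],
  ],
)

```text
clock: 23.08
tool_pos: [0.4408, 0.1012, 0.0905]
orientation: [180.0, -0.0, -117.0]
force: [-1.3, -0.4, -0.1]
opening: 0.0434
gripper_force: 29.9
```

>>> play_rows(
  plan=[
    [0,0,-1,0,0,0],
    [0,0,-3,0,0,0],
    [0,0,-3,0,0,0],
    [0,0,-3,0,0,0],
    [0,0,-3,0,0,0],
    [0,0,-3,0,0,0],
    [0,0,-1,0,0,0],
    [-2,-0.25,0,0,0,0],
    [-3.2,-0.4,0,0,0,0],
    [-3.2,-0.4,0,0,0,0],
    [-3.2,-0.4,0,0,0,0],
    [-3.2,-0.4,0,0,0,0],
    [-3.2,-0.4,0,0,0,0],
    [-3.2,-0.4,0,0,0,0],
    [-3.2,-0.4,0,0,0,0],
    [-1.65,-0.2,0,0,0,0],
    [0,0,0,0,0,0],
    [0,0,0,0,0,0],
    [0,0,0,0,0,0],
  ],
)

```text
clock: 24.67
tool_pos: [0.5875, 0.3181, 0.2594]
orientation: [179.9, -0.1, -117.0]
force: [0.2, -0.5, -1.6]
opening: 0.0432
gripper_force: 29.9
```

```bash
python3 - <<'E'
from h import *
o=get_obs();r=R.from_euler('xyz',o['orientation'],degrees=True)
for c in("top","wrist","scene"):
    s=snapshot(c)
    for t in["oil_mid","tray_yellow_floor"]:print(t,c,[(np.round(d["position"],4).tolist(),round(d["score"],2)) for d in spot_point(c,t)])
print(o['tool_pos'],o['orientation'],o['opening'],"tool cm",100*r.inv().apply(np.array([.5878,.3186,.0945])-o['tool_pos']))
E
```

```text
oil_mid top [([0.5913, 0.3149, 0.2253], 0.64)]
tray_yellow_floor top [([0.5863, 0.3161, 0.0026], 0.79)]
oil_mid wrist []
tray_yellow_floor wrist [([0.5835, 0.3206, 0.005], 0.58)]
oil_mid scene [([0.5875, 0.3209, 0.2362], 0.65)]
tray_yellow_floor scene [([0.5899, 0.319, 0.005], 0.7)]
[0.5875 0.3181 0.2594] [ 179.9467   -0.1074 -117.0142] 0.04324431106118098 tool cm [-0.0878 -0.018  16.4878]
```

>>> play_rows(
  plan=[
    [0,0,2,0,0,0],
    [0,0,3,0,0,0],
    [0,0,3,0,0,0],
    [0,0,2.5,0,0,0],
    [0,0,2,0,0,0],
    [0,0,1,0,0,0],
    [0,0,1,0,0,0],
    [0,0,0.5,0,0,0],
    [0,0,0.5,0,0,0],
    [0,0,0,0,0,0],
    [0,0,0,0,0,0],
    [0,0,0,0,0,0],
    [0,0,0,0,0,0],
  ],
)

```text
clock: 26.2
tool_pos: [0.5885, 0.3189, 0.1065]
orientation: [-180.0, 0.1, -117.0]
force: [0.3, 0.0, -1.7]
opening: 0.0439
gripper_force: 29.9
```

>>> play_rows(
  plan=[
    [0,0,0.5,0,0,0],
    [0,0,0.4,0,0,0],
    [0,0,0.2,0,0,0],
    [0,0,0,0,0,0],
    [0,0,0,0,0,0],
    [0,0,0,0,0,0],
  ],
)

```text
clock: 26.7
tool_pos: [0.5881, 0.3186, 0.0945]
orientation: [180.0, -0.0, -117.0]
force: [0.3, 0.4, -2.7]
opening: 0.0436
gripper_force: 29.9
```

>>> play_rows(
  grip=7,
  plan=[
    [0,0,0,0,0,0],
    [0,0,0,0,0,0],
    [0,0,0,0,0,0],
    [0,0,0,0,0,0],
    [0,0,0,0,0,0],
    [0,0,0,0,0,0],
    [0,0,-1,0,0,0],
    [0,0,-2,0,0,0],
    [0,0,-3,0,0,0],
    [0,0,-4,0,0,0],
    [0,0,-4,0,0,0],
    [0,0,-4,0,0,0],
    [0,0,-4,0,0,0],
    [0,0,0,0,0,0],
    [0,0,0,0,0,0],
    [0,0,0,0,0,0],
  ],
)

```text
clock: 28.03
tool_pos: [0.5878, 0.3185, 0.3153]
orientation: [180.0, 0.1, -117.0]
force: [-0.0, -0.1, -1.2]
opening: 0.07
gripper_force: 0.0
```

```bash
python3 - <<'E'
from h import *
o=get_obs();print(o['tool_pos'],o['force'],o['clock'])
for c in("top","scene"):
    s=snapshot(c)
    for t in["oil_mid","tray_yellow_floor","cleaner_mid","tray_red_floor","spray_mid","tray_white_floor","coupling_mid","measure_mid"]:print(t,c,[(np.round(d["position"],4).tolist(),round(d["score"],2)) for d in spot_point(c,t)[:2]])
cv2.imwrite("pics/s6.png",cv2.resize(s["frame"][110:290,170:390,::-1],None,fx=3,fy=3))
E
```

```text
[0.5878 0.3185 0.3153] [-0.0324 -0.0578 -1.2347] 28.0333
oil_mid top [([0.5883, 0.3188, 0.0607], 0.72)]
tray_yellow_floor top [([0.5884, 0.3178, 0.0], 0.97)]
cleaner_mid top [([0.5795, 0.2087, 0.0668], 0.56)]
tray_red_floor top [([0.58, 0.2092, 0.0038], 0.87)]
spray_mid top [([0.3582, 0.0838, 0.0491], 0.62)]
tray_white_floor top []
coupling_mid top []
measure_mid top []
oil_mid scene [([0.5858, 0.317, 0.0674], 0.57)]
tray_yellow_floor scene [([0.5882, 0.3188, 0.0054], 0.56), ([0.4441, 0.3134, 0.0662], 0.47)]
cleaner_mid scene []
tray_red_floor scene [([0.5784, 0.2072, 0.0085], 0.59)]
spray_mid scene [([0.4439, 0.3149, 0.0702], 0.76), ([0.3582, 0.0842, 0.0452], 0.57)]
tray_white_floor scene []
coupling_mid scene [([0.3451, 0.177, 0.0314], 0.79)]
measure_mid scene [([0.4778, 0.4143, 0.032], 0.76)]
```

View pics/s6.png

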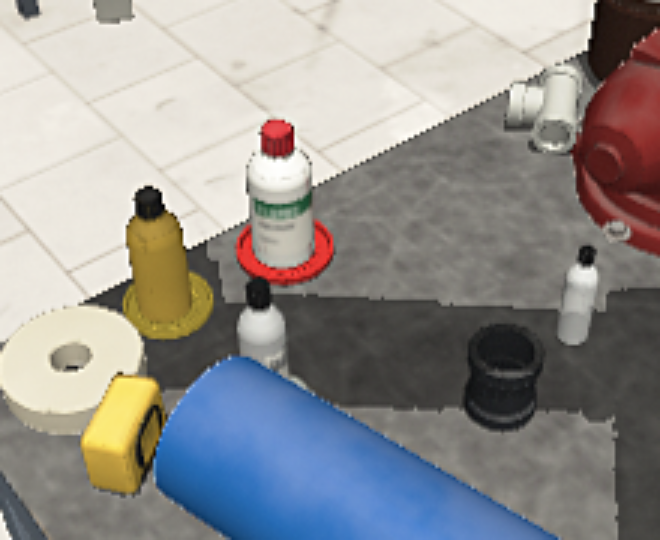

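All three bottles stand upright in their trays: yellow at (165,290), red-cap at (283,225) and slim at (262,330). The coupling (503,375) and the tape measure (125,435) are where they were, and the gripper is clear.

```bash
python3 -c "
from plant import *
print(close_job())"
```

```text
the job is handed in; nothing more can be done
None
```

The job is handed in: all three bottles stand upright and released in their matching trays, the coupling and tape measure are unmoved to within the cameras' few-millimetre accuracy, and it took about 28 s of the 93 s allowed (the hand-in call gave no verdict).

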